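Clamp the clip paddle onto the flat of the tube rotator's drive shaft

TASK

The tube rotator's clip paddle is loose on its shaft. Push the paddle's collar along the shaft until it sits fully home against the shoulder, turn the collar so that its clamping screw (the one with the black lever) faces the flat on the shaft, then swing the lever clockwise to tighten the screw onto the flat: firmly hand-tight, but do not force it, or the flat gets bruised. Leave the other things on the bench where they are.

Things in the scene. Friction and masses are not known exactly. Their poses are not given: they have to be found in the camera images.
- rotator: Bench tube rotator, fixed: white rounded motor housing 130 (x) x 160 (y) x 120 mm high on a dark plinth, dial and green rocker switch in front. Origin: centre of its underside, on the bench. -x is its front, where the drive shaft sticks out level, 105 mm above the bench.
- drive_shaft: Level steel shaft, 18 mm diameter, held by its gearbox, with one lengthwise flat (11 mm wide, 7.0 mm from the axis) to the free end. Origin: on the axis in the plane of the shoulder face (front of a ring of 25 mm diameter). x: along the axis to the housing; free end at x = -68 mm. z: square out of the flat, so it shows which way the flat faces: up, leaning up to 0.25 rad to the robot's left.
- paddle_hub: Aluminium collar on the shaft, 36 mm diameter, 44 mm long, blue clip plate 180 x 30 mm at its rear. Slides (3 N drag) and turns (0.3 N m) snugly, stays where left. Origin: on the axis, centre of its rear face, which must meet the shoulder. x: to the housing, y: along the plate, z: where the clamping screw points. Starts 7 to 16 mm short of the shoulder, leaning 0.6 to 0.8 rad to the robot's right.
- clamp_lever: Black lever on the screw, 26 mm in front of the collar's rear face. Boss 20 mm diameter, 22 mm high; origin at its middle, 45 to 46 mm from the shaft axis at first. z: outward along the screw. x: along the arm, 9 mm thick, centred 4 mm above the origin, ending at x = 65 mm, at first pointing towards the robot. Clockwise seen from outside drives the steep screw in, 16 mm a turn; it turns 1.5 to 2.2 rad.
- screw_shoe: Brass shoe pressed by the screw, 28 x 9 x 4 mm, hidden in the collar, does not turn. Origin: its face to the shaft. Pushed 46 mm from the screw axis, the lever drags 3 N while moving; once the shoe meets the flat it springs back against you. A push that must be kept up at rest of 5 N (8 N while moving) is hand-tight; 8 N at rest bruises. Let go, the lever springs back a little and stays.
- wash_bottle: Bystander: white wash bottle with red cap and bent spout, 65 x 96 x 182 mm high. Origin: underside.
- timer: Bystander: white bench timer lying flat, 66 x 62 x 18 mm. Origin: centre of underside.
- petri: Bystander: clear dish with lid, 64 mm diameter, 16 mm high. Origin: centre of underside.
- vial_b: Bystander: small vial with black cap, 23 mm diameter, 54 mm high. Origin: centre of underside.
- vial_c: Bystander: small vial with black cap, 23 mm diameter, 54 mm high. Origin: centre of underside.
- tape_roll: Bystander: roll of green tape lying flat, 64 mm diameter, 19 mm high. Origin: centre of underside.

How it is judged (in metres and radians):
On the way, in this order (a step that is already met when the one before it is completed fails the run):
1. the collar is home against the shoulder and its clamping screw faces the flat (x of paddle_hub in the frame of drive_shaft above -0.002 m and angle between the z axis of paddle_hub and the z axis of drive_shaft, either way round below 0.2 rad), for 0.2 s.
2. the clamping screw is tight on the flat (angle between the z axis of paddle_hub and the z axis of drive_shaft, either way round below 0.15 rad and contact force between screw_shoe and drive_shaft above 40 N), for 0.2 s.
At the end, for the whole second after the job is handed in: The collar's rear face is within 2 mm of the shoulder, the clamping screw points square at the flat (within 0.15 rad), its shoe presses on the flat with more than 40 N, and the lever is at rest (all of step 2 and x of paddle_hub in the frame of drive_shaft above -0.002 m and angular speed of clamp_lever below 0.05 rad/s); the robot touches nothing.
It fails at once if the clamping screw is overtightened: its shoe presses on the shaft with more than 170 N (contact force between screw_shoe and drive_shaft above 170 N).
It fails at once if a bystander is moved by more than 30 mm or knocked over (distance of any of wash_bottle, timer, petri, vial_b, vial_c, tape_roll from where it was at the start of the episode above 0.03 m or angle between any of wash_bottle, vial_b, vial_c's own z axis and vertical above 0.6 rad).
It also fails if it takes over 64 s, if anything falls off the work surface, if the arm or the gripper's body presses on something with over 40 N, if the wrist force passes 120 N, or if a joint passes its speed limit or range.

ROBOT

A 6-joint arm with a two-finger parallel gripper is mounted at the origin on the work surface; the furniture and walls round the work are solid. World frame = base frame: x ahead of the robot, y to its left, z up, the work surface at z = 0. Lengths are in mm, angles in rad, forces in N, time in s.
With the tool pointing down it reaches from about 400 to 925 mm from the base axis. Payload 12.5 kg.
Tool frame: the origin (TCP) lies on the mounting face of the last link; the fingertips stand 190 mm ahead of it and the grasp point (between the pads) lies 171 mm ahead of it (env.tcp_to_tips is the distance from the TCP to the fingertips, in mm); x points along the fingers, y is the direction in which the jaws open and shut, and the axes are right-handed (so a half turn about x gives the same grasp; the last joint's range is limited). The gripper opens to 95 mm and grips with 3 to 60 N. Pads are 20 mm wide; open, the fingers measure 119 mm over their backs; the gripper's body (75 mm by 180 mm) begins 59 mm behind the grasp point.
Start: joints at [-1.281, 0.491, 1.559, -0, 1.092, -0.106], TCP at [240.985, -576.672, 404.761] pointing down, gripper open.
Joint ranges: [-3.1, 3.1], [-0.84, 2.19], [0.05, 2.79], [-1.13, 4.28], [0.06, 2.93], [-2.69, 2.69]. Speed limits (rad/s): [2.22, 2.22, 2.79, 3.14, 3.14, 3.14].

INTERFACE

Orientations are given as [roll, pitch, yaw] about the fixed x, y, z axes, in that order (R = Rz(yaw) Ry(pitch) Rx(roll)).
In Python, from cell import monitor, cams, job, env gives the robot as it stands. The module is installed in compiled form; this text tells all that it offers.
- The arm moves only by the tool apply_moves, never from a script. Its argument "series" is a list of rows, each a list of 3 entries, a list of its own where there are three numbers: the closure, from -1 (fully open) to 1 (shut), so that 0 is half open, then the shift along the tool's x, y, z in cm, then the turn about the tool's x in rad. A call has 1 to 20 rows; each row is the pose to reach, as a shift and turn from the pose commanded when the call began, along the tool's axes at that moment; what a row does not reach only later rows make up. A row lasts 1/8 s, in which the tool goes at most 62.5 mm and 10.7 degrees, less where a joint would pass 70% of its speed; a pose out of reach is approached as far as the arm can. A call with a gripper value outside its range is refused whole. The fingers move at their own pace and stop on an object; the grip force is fixed at half the most. Time passes only in rows, so rows that repeat a pose let the fingers close. It gives the time, the measured TCP pose, the force and the opening at its end, in the units of the state.
- monitor.state(): the state, without advancing time (a new reading comes with each control period).
- cams.read_camera(name): name is "scene" or "top"; returns a dict with "image" (420x560x3 uint8, red, green, blue), "fx", "fy", "cx", "cy" (pixels), "position" and "orientation" of the camera in the world. Camera axes: x right, y down, z forward; pixel columns grow to the right and rows downward; lengths in mm; the calibration is good to about 2 mm. A picture is of the moment at which its call begins. There is no depth.
- job.job_done(): hands the job in, once; it reports no verdict.
The state is a dict: "t": time; "joints": joint angles; "qvel": joint speeds; "tau": joint torques, N m; "eef_pos": TCP position; "tcp_rot": TCP orientation; "ft_force": force on the tool from outside, world axes, zero at the start; "moment": the same for the moment, N m; "opening": opening from 0.0 (shut) to 1.0 (fully open).
Only numpy, scipy, OpenCV 4.12 (cv2) and the standard library are available. Lean on these libraries where they do the work, as an engineer would, in place of code of your own. Each camera call takes 0.05 s, during which the arm holds its last target. There are 200 camera calls.

## Working session

There is one attempt and no reset: what is moved stays moved. The work goes in short steps, Python scripts to look and compute and a tool call to move; the robot and the scene stay as the last step left them, time stands still between calls to the robot, and variables do not carry over. Pictures are saved under pics/ and viewed, about 8 in all and at most 12, crops included, and the job is handed in when it is done.

Besides the shell and the picture viewer there is one more tool, called after "Emit:" by a JSON object that holds its "op" and its "data", one argument or row to a line. apply_moves: Moves the arm, as the interface text tells. Its arguments: {"type":"object","properties":{"series":{"type":"array"}},"required":["series"]}

```bash
mkdir -p pics; python3 - <<'E'
from cell import monitor,cams,env
import cv2,numpy as np
print(monitor.state())
for n in("scene","top"):
    c=cams.read_camera(n); print(n,{k:v for k,v in c.items() if k!="image"})
    cv2.imwrite(f"pics/{n}0.png",c["image"][:,:,::-1])
E
```

```text
{'t': 0.0, 'joints': array([-1.28058006e+00,  4.91566786e-01,  1.55946234e+00, -1.56749282e-05,
        1.09170186e+00, -1.05571758e-01]), 'qvel': array([ 0.00024623,  0.00085416, -0.00034202,  0.0021662 ,  0.00131713,
        0.00038282]), 'tau': array([-1.43071076e-03, -6.12650943e+01, -2.58182609e+01,  6.91064307e-02,
        4.82315524e-02, -9.88791453e-05]), 'eef_pos': array([ 240.98554128, -576.63356516,  404.15269818]), 'tcp_rot': array([-1.66415617,  1.56965791,  1.87323174]), 'ft_force': array([ 0.55481504, -0.00756897,  0.54114127]), 'moment': array([ 0.00943467,  0.03805874, -0.0260482 ]), 'opening': 0.9987337684965653}
scene {'fx': 479.0041536225384, 'fy': 479.0041536225384, 'cx': 276.74948613529244, 'cy': 204.77133674201656, 'position': array([-405.92037793, -553.62934335,  756.89921733]), 'orientation': array([-2.09520311,  0.02010604, -1.12235613])}
top {'fx': 402.0103919462712, 'fy': 402.0103919462712, 'cx': 279.38322588639363, 'cy': 200.9985157567395, 'position': array([473.20543797, -67.82541808, 961.47820667]), 'orientation': array([-3.05163625, -0.00805704, -1.55553671])}
```

View pics/scene0.png

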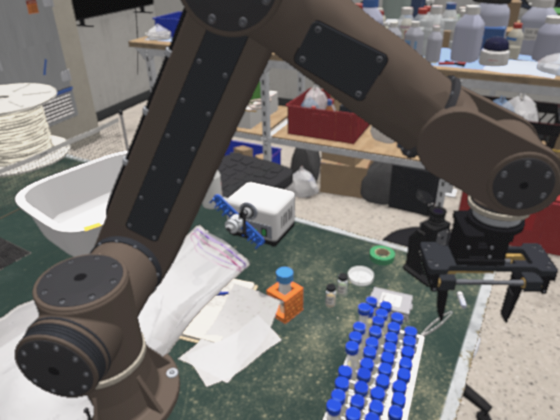

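View pics/top0.png

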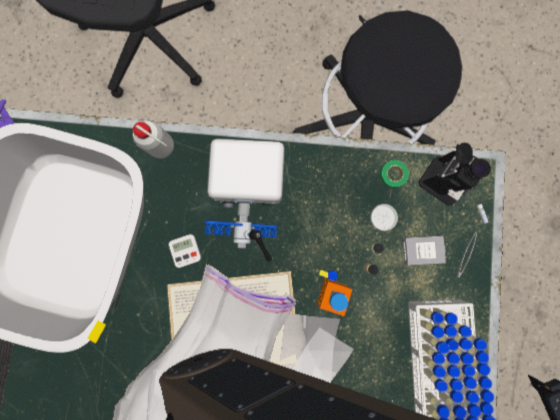

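The scene view has the rotator near (262,210) with the blue plate at (240,220). In the top view the housing is at (246,171), the hub at (243,232) and the lever runs from (254,234) to (268,260). Next I'll enlarge both.

```bash
python3 - <<'E'
import cv2,numpy as np
a=cv2.imread("pics/scene0.png")[175:255,200:300]; b=cv2.imread("pics/top0.png")[185:270,195:295]
a=cv2.resize(a,None,fx=6,fy=6,interpolation=cv2.INTER_CUBIC);b=cv2.resize(b,None,fx=6,fy=6,interpolation=cv2.INTER_CUBIC)
def grid(im,u0,v0):
    for i in range(0,im.shape[1],60): cv2.putText(im,str(u0+i//6),(i,10),0,.35,(0,255,255));cv2.line(im,(i,0),(i,im.shape[0]),(0,255,255) ,1) if 0 else cv2.line(im,(i,12),(i,20),(0,255,255),1)
    for j in range(0,im.shape[0],60): cv2.putText(im,str(v0+j//6),(0,j+4),0,.35,(0,255,255))
grid(a,200,175);grid(b,195,185)
cv2.imwrite("pics/a.png",a);cv2.imwrite("pics/b.png",b)
E
```

```text
(no output)
```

View pics/a.png

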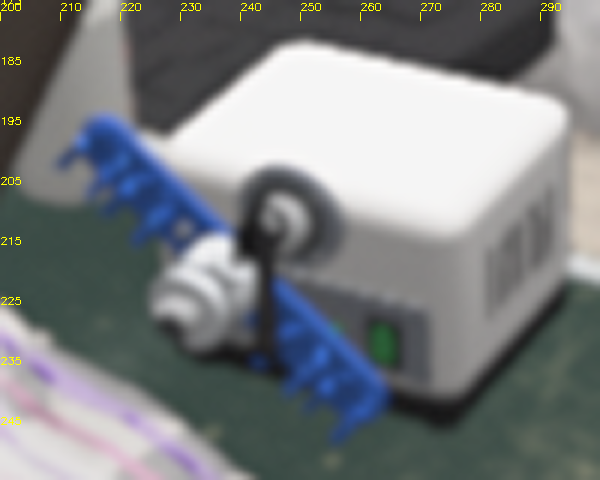

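View pics/b.png

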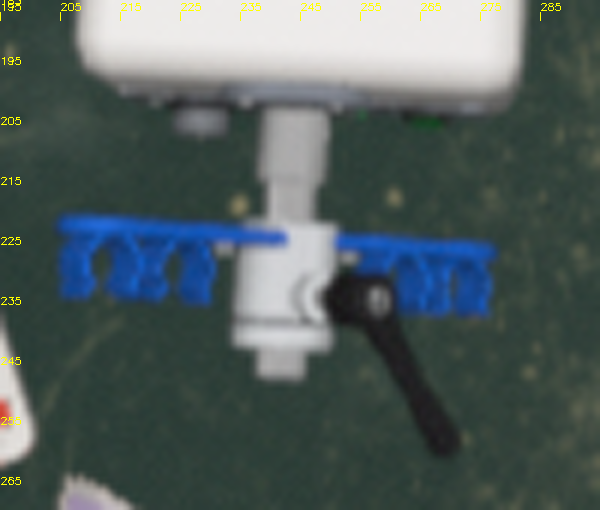

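Crops, in full-image pixels:
- **Scene:** boss top (247,212), lever tip about (244.5,235), plate ends (217,195) and (263,240), shaft end about (228.5,229).
- **Top:** shoulder (244,215.5), hub rear row 222, hub front (242,243.3), shaft end (241.8,248), boss top (258,234.5), lever end (269.5,260.5), plate ends (205,222) and (277,226.5).

Now I'll fit the geometry.

```bash
cat > h.py <<'E'
import numpy as np
from scipy.spatial.transform import Rotation as R
C={"scene":(479.004,276.749,204.771,[-405.92,-553.629,756.899],[-2.09520311,.02010604,-1.12235613]),
"top":(402.01,279.383,200.999,[473.205,-67.825,961.478],[-3.05163625,-.00805704,-1.55553671])}
def proj(n,P):
    f,cx,cy,p,o=C[n]; q=R.from_euler("xyz",o).inv().apply(np.atleast_2d(P)-p)
    return np.c_[cx+f*q[:,0]/q[:,2],cy+f*q[:,1]/q[:,2]]
def ray(n,uv,z):
    f,cx,cy,p,o=C[n]; d=R.from_euler("xyz",o).apply([(uv[0]-cx)/f,(uv[1]-cy)/f,1]); return np.array(p)+d*(z-p[2])/d[2]
E
python3 - <<'E'
from h import *
from scipy.optimize import least_squares
def model(p):
    X,Y,Z,yaw,d,th,a=p
    S=R.from_euler("z",yaw); O=np.array([X,Y,Z]); H=S*R.from_euler("x",th)
    sh=lambda v:O+S.apply(v); hb=lambda v:O+S.apply([-d,0,0])+H.apply(v)
    L=lambda r,z:hb([-26-r*np.cos(a),r*np.sin(a),z])
    return dict(sh=sh([0,0,12]),end=sh([-68,0,0]),front=hb([-44,0,0]),boss=hb([-26,0,56]),tip=L(64,49.5),pl=hb([-3,90,5]),pr=hb([-3,-90,5]))
ob=[("top","sh",244,215.5),("top","end",241.8,248.3),("top","front",242,243.3),("top","boss",258,234.5),("top","tip",269.3,259.9),("top","pl",205,222.3),("top","pr",277,226.5),
("scene","boss",247.2,212),("scene","tip",244.5,235.5),("scene","pl",216.5,195.5),("scene","pr",263.5,240),("scene","end",228.5,229)]
def res(p):
    m=model(p); return np.concatenate([proj(n,m[k])[0]-[u,v] for n,k,u,v in ob])
g=ray("top",(244,215.5),105)
s=least_squares(res,[g[0],g[1],105,0,10,.7,-.2],loss="soft_l1",x_scale=[10,10,10,.1,5,.1,.1])
# note: th positive about x tilts z to -y (right)
print(g,s.x.round(3)); r=s.fun.reshape(-1,2).round(1)
for o,e in zip(ob,r): print(o,e)
for k,v in model(s.x).items(): print(k,v.round(1))
for n,z,u in (("timer",18,(185,251)),("vb",54,(379,248)),("bottle",182,(142,130))): print(n,ray("top",u,z))
E
```

```text
[518.33279798   1.36589789 105.        ] [ 5.17181e+02  3.89000e+00  1.02021e+02 -1.70000e-02  1.37500e+01
  6.73000e-01 -6.28000e-01]
('top', 'sh', 244, 215.5) [-1.6  0.3]
('top', 'end', 241.8, 248.3) [-0.2 -0.2]
('top', 'front', 242, 243.3) [-0.2 -0.1]
('top', 'boss', 258, 234.5) [-0.4  0.7]
('top', 'tip', 269.3, 259.9) [0.2 0.7]
('top', 'pl', 205, 222.3) [ 1.2 -0.5]
('top', 'pr', 277, 226.5) [-0.  -0.8]
('scene', 'boss', 247.2, 212) [-1.2  0.2]
('scene', 'tip', 244.5, 235.5) [ 0.6 -0.9]
('scene', 'pl', 216.5, 195.5) [-0.6 -1.3]
('scene', 'pr', 263.5, 240) [1.8 3. ]
('scene', 'end', 228.5, 229) [0.8 0.4]
sh [517.2   3.9 114. ]
end [449.2   5.  102. ]
front [459.4   4.9 102. ]
boss [476.9 -30.3 145.8]
tip [424.6 -54.8 117.3]
pl [501.6  71.4 162. ]
pr [499.2 -69.3  49.8]
timer [438.14533674 143.60419679  18.        ]
vb [ 452.6967578  -299.36260989   54.        ]
bottle [679.89426018 200.12593313 182.        ]
```

```bash
cat >> h.py <<'E'
def loc(target, turn_note=True):
    from cell import monitor
    s=monitor.state(); M=R.from_euler("xyz",s["tcp_rot"]).as_matrix()
    print("t",s["t"],"pos",s["eef_pos"].round(1),"ft",s["ft_force"].round(1),"open",round(s["opening"],3),"j",s["joints"].round(2))
    print(M.round(3)); 
    if target is not None: print("shift cm",(M.T@(np.array(target)-s["eef_pos"])/10).round(2))
E
python3 -c "
from h import *
loc([432,4,405]); loc([432,4,288])"
```

```text
t 0.1 pos [ 241.  -576.6  404.2] ft [ 0.7  0.5 -0. ] open 1.0 j [-1.28  0.49  1.56 -0.    1.09 -0.11]
[[-0.     0.386 -0.923]
 [ 0.001 -0.923 -0.386]
 [-1.    -0.001 -0.   ]]
shift cm [-3.000e-02 -4.621e+01 -4.001e+01]
t 0.1 pos [ 241.  -576.6  404.2] ft [ 0.7  0.5 -0. ] open 1.0 j [-1.28  0.49  1.56 -0.    1.09 -0.11]
[[-0.     0.386 -0.923]
 [ 0.001 -0.923 -0.386]
 [-1.    -0.001 -0.   ]]
shift cm [ 11.67 -46.2  -40.01]
```

Emit:
{"op": "apply_moves", "data": {
  "series": [
    [0.5, [0, -46.2, -40], 0.396],
    [0.5, [0, -46.2, -40], 0.396],
    [0.5, [0, -46.2, -40], 0.396],
    [0.5, [0, -46.2, -40], 0.396],
    [0.5, [0, -46.2, -40], 0.396],
    [0.5, [0, -46.2, -40], 0.396],
    [0.5, [0, -46.2, -40], 0.396],
    [0.5, [0, -46.2, -40], 0.396],
    [0.5, [0, -46.2, -40], 0.396],
    [0.5, [0, -46.2, -40], 0.396],
    [0.5, [0, -46.2, -40], 0.396],
    [0.5, [0, -46.2, -40], 0.396],
    [0.5, [0, -46.2, -40], 0.396],
    [0.5, [0, -46.2, -40], 0.396]
  ]
}}

```text
t: 1.85
eef_pos: [431.8, 2.9, 404.7]
tcp_rot: [1.347, 1.571, -1.796]
ft_force: [0.3, 0.9, 0.2]
opening: 0.251
```

```bash
python3 - <<'E'
from h import *
loc([432,4,287])
from cell import cams
import cv2
for n in ("scene","top"): cv2.imwrite(f"pics/{n}1.png",cams.read_camera(n)["image"][:,:,::-1])
a=cv2.imread("pics/scene1.png")[150:260,170:310];cv2.imwrite("pics/s1.png",cv2.resize(a,None,fx=5,fy=5,interpolation=cv2.INTER_CUBIC))
E
```

```text
t 1.85 pos [431.8   2.9 404.7] ft [0.3 0.9 0.2] open 0.251 j [-0.15  0.22  2.01 -0.    0.92  1.43]
[[-0.    -0.002 -1.   ]
 [-0.    -1.     0.002]
 [-1.     0.     0.   ]]
shift cm [11.77 -0.11 -0.02]
```

Emit:
{"op": "apply_moves", "data": {
  "series": [
    [0.5, [6, -0.1, 0], 0],
    [0.5, [11.7, -0.1, 0], 0],
    [0.5, [11.7, -0.1, 0], 0],
    [0.5, [11.7, -0.1, -0.6], 0],
    [0.5, [11.7, -0.1, -1.2], 0],
    [0.5, [11.7, -0.1, -1.2], 0]
  ]
}}

```text
t: 2.7
eef_pos: [444.5, 4.8, 289.1]
tcp_rot: [2.982, 1.568, -0.16]
ft_force: [0.3, -1.0, 0.1]
opening: 0.25
```

```bash
python3 - <<'E'
from h import *
loc(None)
from cell import cams
import cv2
for n in ("scene","top"): cv2.imwrite(f"pics/{n}2.png",cams.read_camera(n)["image"][:,:,::-1])
a=cv2.imread("pics/scene2.png")[120:260,170:310];b=cv2.imread("pics/top2.png")[180:320,180:320]
cv2.imwrite("pics/s2.png",cv2.resize(np.hstack([a,b]),(800,400),interpolation=cv2.INTER_CUBIC))
E
```

```text
t 2.7 pos [444.5   4.8 289.1] ft [ 0.3 -1.   0.1] open 0.25 j [-0.14  0.42  2.11 -0.    0.61  1.43]
[[ 0.003 -0.    -1.   ]
 [-0.001 -1.     0.   ]
 [-1.     0.001 -0.003]]
```

View pics/s2.png

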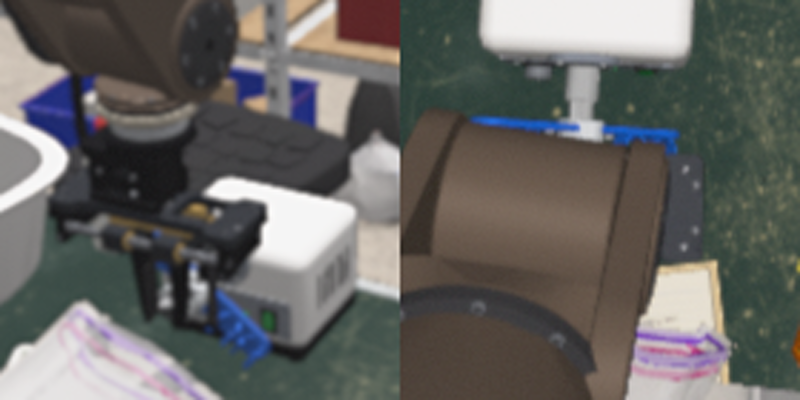

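Both fingers straddle the shaft with no contact. The arm now hides the hub in the top view. I'll push ahead and watch the force.

Emit:
{"op": "apply_moves", "data": {
  "series": [
    [0.5, [0, 0, -0.3], 0],
    [0.5, [0, 0, -0.6], 0],
    [0.5, [0, 0, -0.9], 0],
    [0.5, [0, 0, -1.2], 0],
    [0.5, [0, 0, -1.4], 0],
    [0.5, [0, 0, -1.4], 0]
  ]
}}

```text
t: 3.55
eef_pos: [458.2, 4.8, 287.6]
tcp_rot: [2.88, 1.57, -0.262]
ft_force: [-0.9, -0.5, 0.1]
opening: 0.252
```

Emit:
{"op": "apply_moves", "data": {
  "series": [
    [0.5, [0, 0, -0.2], 0],
    [0.5, [0, 0, -0.4], 0],
    [0.5, [0, 0, -0.4], 0]
  ]
}}

```text
t: 3.92
eef_pos: [461.7, 4.8, 287.6]
tcp_rot: [0.008, 1.569, -3.133]
ft_force: [-5.2, -2.7, 1.7]
opening: 0.255
```

Emit:
{"op": "apply_moves", "data": {
  "series": [
    [0.5, [0, 0, -0.2], 0],
    [0.5, [0, 0, -0.4], 0],
    [0.5, [0, 0, -0.4], 0]
  ]
}}

```text
t: 4.3
eef_pos: [463.5, 4.8, 287.4]
tcp_rot: [-0.044, 1.561, 3.097]
ft_force: [-21.5, -6.6, 14.3]
opening: 0.253
```

Emit:
{"op": "apply_moves", "data": {
  "series": [
    [0.5, [0, 0, -0.2], 0],
    [0.5, [0, 0, -0.4], 0],
    [0.5, [0, 0, -0.4], 0]
  ]
}}

```text
t: 4.68
eef_pos: [465.3, 4.8, 286.8]
tcp_rot: [-0.049, 1.553, 3.092]
ft_force: [-37.7, -10.2, 21.8]
opening: 0.251
```

Emit:
{"op": "apply_moves", "data": {
  "series": [
    [0.5, [0, 0, -0.2], 0],
    [0.5, [0, 0, -0.3], 0],
    [0.5, [0, 0, -0.3], 0]
  ]
}}

```text
t: 5.05
eef_pos: [466.7, 4.8, 286.4]
tcp_rot: [-0.05, 1.547, 3.091]
ft_force: [-48.7, -12.4, 27.3]
opening: 0.251
```

Emit:
{"op": "apply_moves", "data": {
  "series": [
    [0.5, [0, 0, 1.5], 0],
    [0.5, [0, 0, 3.0], 0],
    [0.5, [-6, 0, 3.5], 0],
    [0.5, [-12, 0, 3.5], 0],
    [0.5, [-12, 14, 3.5], 0],
    [0.5, [-12, 14, 3.5], 0],
    [0.5, [-12, 14, 3.5], 0],
    [0.5, [-12, 20, 3.5], 0],
    [0.5, [-12, 20, 3.5], 0]
  ]
}}

```text
t: 6.18
eef_pos: [437.9, -197.4, 407.6]
tcp_rot: [2.518, 1.57, -0.627]
ft_force: [0.3, 0.0, 0.2]
opening: 0.251
```

```bash
python3 - <<'E'
from h import *
loc(None)
from cell import cams
import cv2
for n in ("scene","top"): cv2.imwrite(f"pics/{n}3.png",cams.read_camera(n)["image"][:,:,::-1])
a=cv2.imread("pics/scene3.png")[180:250,195:275];b=cv2.imread("pics/top3.png")[195:265,200:280]
cv2.imwrite("pics/s3.png",cv2.resize(np.hstack([a,b]),(800,350),interpolation=cv2.INTER_CUBIC))
E
```

```text
t 6.175 pos [ 437.9 -197.4  407.6] ft [0.3 0.  0.2] open 0.251 j [-0.56  0.28  1.9  -0.    0.96  1.01]
[[ 0.001 -0.003 -1.   ]
 [-0.001 -1.     0.003]
 [-1.     0.001 -0.001]]
```

View pics/s3.png

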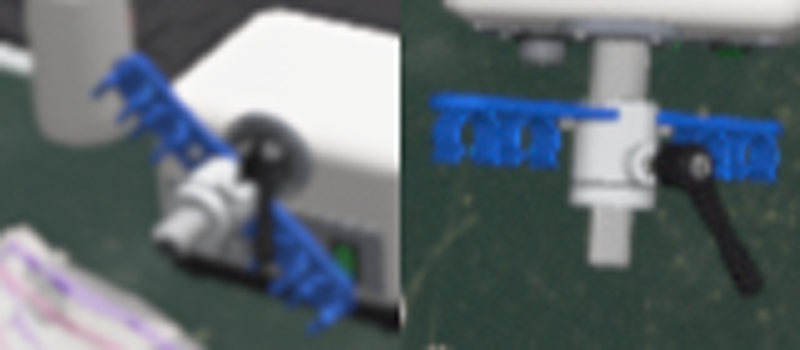

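The collar is home: hub rear is at row 215, level with the shoulder, and the shaft sticks out 11.6 px, about 24 mm. Lever and lean look unchanged. Next is a numeric check of the flat's shading, plus planning for the plate push.

```bash
python3 - <<'E'
from h import *
import cv2
from cell import cams
I=np.mean([cams.read_camera("top")["image"].astype(float).mean(2) for _ in range(6)],0)
print(range(235,250)); 
for r in range(239,248): print(r,I[r,235:250].round().astype(int))
J=cv2.imread("pics/top0.png").astype(float).mean(2)
for r in range(217,221): print(r,J[r,235:252].round().astype(int))
for y in (-5,4,13): print(y,proj("top",[[460,y,105],[460,y,112]]).round(1).tolist())
loc([502,74,420])
E
```

```text
range(235, 250)
239 [ 57  59  78 130 176 178 177 174 176 169 145  97  62  56  57]
240 [ 57  59  79 133 176 178 176 174 175 169 142  87  60  57  57]
241 [ 59  62  84 139 177 178 176 175 175 168 140  83  61  58  57]
242 [ 59  65  89 146 177 178 176 175 175 168 138  79  60  58  58]
243 [ 59  63  91 150 177 177 176 175 175 168 138  77  59  60  60]
244 [ 58  61  92 154 178 177 175 176 174 167 139  77  60  61  60]
245 [ 58  61  93 156 177 177 175 175 174 166 138  76  60  61  61]
246 [ 58  60  93 157 174 173 172 173 171 162 135  72  60  59  59]
247 [ 57  60  81 127 143 144 143 144 144 141 115  67  60  59  60]
217 [ 77  61  53  67 112 170 172 168 168 170 166 148 107  64  59  59  59]
218 [102  75  58  67 112 172 173 168 166 168 165 148 103  62  55  57  60]
219 [111  78  57  67 114 172 171 168 166 168 164 145 104  61  57  56  57]
220 [ 91  73  65  75 121 174 174 169 167 168 164 143 102  64  57  57  54]
-5 [[246.4, 243.1], [246.1, 243.1]]
4 [[242.1, 243.0], [241.8, 243.0]]
13 [[237.9, 242.9], [237.5, 243.0]]
t 6.575 pos [ 438.  -194.3  407.9] ft [ 0.1 -0.4 -0.4] open 0.25 j [-0.56  0.28  1.9   0.    0.96  1.01]
[[ 0.     0.001 -1.   ]
 [-0.    -1.    -0.001]
 [-1.     0.    -0.   ]]
shift cm [ -1.22 -26.82  -6.43]
```

```bash
python3 - <<'E'
from h import *
import cv2
from cell import cams
from scipy.optimize import least_squares
from scipy.ndimage import gaussian_filter1d
I=np.mean([cams.read_camera("top")["image"].astype(float).mean(2) for _ in range(4)],0)
for r in (205,208,211,213): print(r,I[r,233:256].round().astype(int))
for r in (220,225): print(r,I[r,230:256].round().astype(int))
ss=20
def prof(cols,c,Rp,shade,lam,sig,bg,flat):
    x=np.arange(cols[0]-5,cols[-1]+6,1/ss); u=(x-c)/Rp   # u>0 = right
    ang=np.arcsin(np.clip(u,-1,1)); v=np.where(abs(u)<1,np.polyval(shade,ang),bg)
    if flat is not None:
        e1,e2=np.sin(-.6797-lam)*1,np.sin(.6797-lam)  # edges (left,right)
        v=np.where((u>e1)&(u<e2),flat,v)
    v=gaussian_filter1d(v,sig*ss); return np.interp(cols,x,cv2.blur(v[None],(ss,1))[0])
cols=np.arange(235,254)
y=I[206:212,235:254].mean(0)
f=lambda p:prof(cols,p[0],p[1],p[2:5],0,p[5],p[6],None)-y
a=least_squares(f,[243.5,5.9,-50,0,180,.5,58]); print("ring",a.x.round(2),np.abs(a.fun).max())
for sc in (0,):
  cols2=np.arange(234,250); y2=I[243,234:250]
  for lam in np.arange(-.05,.36,.05):
    g=lambda p:prof(cols2,p[0],4.22,a.x[2:5]*p[3],lam,a.x[5],p[1],p[2])-y2
    b=least_squares(g,[241.7,58,176,1]); print(round(lam,2),round(np.sqrt(2*b.cost),2),b.x.round(2))
E
```

```text
205 [ 62  58  57  57  62  89 130 158 170 177 179 178 178 173 165 156 126  72
  60  60  60  59  59]
208 [ 58  60  60  61  68 101 139 164 173 177 178 178 178 172 162 150 119  69
  57  57  58  58  58]
211 [ 58  59  59  60  75 119 149 168 175 178 178 178 178 170 158 141 100  63
  58  60  57  57  57]
213 [ 57  58  57  60  81 128 152 170 174 177 178 177 175 166 154 134  92  63
  58  56  56  57  56]
220 [ 87  93 110 119 121 133 161 183 199 205 211 214 215 216 216 216 214 215
 211 194 172 134 140 137 101  80]
225 [ 97  75  59  63  95 149 176 195 210 214 216 218 217 216 209 185 175 197
 209 192 163  80  34  30  29  30]
ring [243.57   5.93 -42.55  -0.62 180.22   0.54  59.23] 3.3922641127494018
-0.05 6.01 [241.36  59.23 175.43   1.12]
0.0 6.45 [241.35  59.26 175.72   1.12]
0.05 6.87 [241.35  59.32 175.93   1.12]
0.1 7.17 [241.35  59.39 176.05   1.11]
0.15 7.54 [241.35  59.48 176.13   1.1 ]
0.2 7.8 [241.36  59.55 176.14   1.09]
0.25 8.13 [241.37  59.65 176.13   1.08]
0.3 8.29 [241.39  59.66 176.07   1.07]
0.35 8.63 [241.41  59.67 175.91   1.06]
```

```bash
python3 - <<'E'
from h import *
import cv2
from cell import cams
from scipy.optimize import least_squares
from scipy.ndimage import gaussian_filter1d
I=np.mean([cams.read_camera("top")["image"].astype(float).mean(2) for _ in range(4)],0)
ss=20
def prof(cols,c,Rp,shade,lam,sig,bg,flat):
    x=np.arange(cols[0]-5,cols[-1]+6,1/ss); u=(x-c)/Rp
    ang=np.arcsin(np.clip(u,-1,1)); v=np.where(abs(u)<1,np.polyval(shade,ang),bg)
    if flat is not None:
        e=[np.sin(-.6797-lam),np.sin(.6797-lam)]; w=1/ss/Rp*4
        s=np.clip((u-e[0])/w,0,1)*np.clip((e[1]-u)/w,0,1); v=v*(1-s)+flat*s
    v=gaussian_filter1d(v,sig*ss); return np.interp(cols,x,cv2.blur(v[None],(ss,1))[0])
cols=np.arange(235,254); S=[]
for r in range(206,214):
    y=I[r,235:254]
    a=least_squares(lambda p:prof(cols,p[0],p[1],p[2:6],0,p[6],p[7],None)-y,[243.5,5.9,0,-50,0,180,.5,58]); S.append(a.x)
S=np.array(S); print(S[:,[0,1]].round(2).tolist()); m=np.median(S,0); print(m.round(2))
c2=np.arange(234,250)
for r in (241,243,245):
  y2=I[r,234:250]; out=[]
  for lam in np.arange(-.1,.41,.05):
    b=least_squares(lambda p:prof(c2,p[0],p[3],m[2:6],lam,m[6],p[1],p[2])-y2,[241.7,58,176,4.2]); out.append((round(float(lam),2),round(np.sqrt(2*b.cost),1),b.x[[0,3]].round(2).tolist()))
  print(r,*out,sep="\n ")
E
```

```text
[[243.35, 6.15], [243.31, 6.16], [243.43, 5.92], [243.27, 5.83], [243.12, 5.83], [243.06, 5.99], [243.17, 5.98], [243.1, 5.9]]
[243.22   5.95  13.1  -42.43  -3.64 180.17   0.58  59.27]
241
 (-0.1, np.float64(45.9), [241.7, 4.2])
 (-0.05, np.float64(45.0), [241.7, 4.2])
 (0.0, np.float64(9.9), [241.3, 4.4])
 (0.05, np.float64(9.1), [241.32, 4.38])
 (0.1, np.float64(8.8), [241.35, 4.4])
 (0.15, np.float64(8.6), [241.37, 4.38])
 (0.2, np.float64(8.8), [241.39, 4.36])
 (0.25, np.float64(9.2), [241.41, 4.34])
 (0.3, np.float64(9.6), [241.42, 4.28])
 (0.35, np.float64(10.0), [241.44, 4.26])
 (0.4, np.float64(10.3), [241.46, 4.24])
243
 (-0.1, np.float64(14.3), [241.15, 4.45])
 (-0.05, np.float64(13.5), [241.17, 4.47])
 (0.0, np.float64(12.8), [241.18, 4.47])
 (0.05, np.float64(12.3), [241.2, 4.49])
 (0.1, np.float64(11.6), [241.22, 4.47])
 (0.15, np.float64(11.2), [241.24, 4.46])
 (0.2, np.float64(11.0), [241.26, 4.44])
 (0.25, np.float64(10.9), [241.28, 4.42])
 (0.3, np.float64(10.9), [241.3, 4.4])
 (0.35, np.float64(10.9), [241.32, 4.38])
 (0.4, np.float64(10.6), [241.33, 4.32])
245
 (-0.1, np.float64(17.3), [241.11, 4.46])
 (-0.05, np.float64(16.5), [241.13, 4.48])
 (0.0, np.float64(15.8), [241.13, 4.47])
 (0.05, np.float64(14.5), [241.12, 4.47])
 (0.1, np.float64(13.3), [241.17, 4.47])
 (0.15, np.float64(12.5), [241.2, 4.45])
 (0.2, np.float64(11.6), [241.21, 4.44])
 (0.25, np.float64(10.9), [241.23, 4.42])
 (0.3, np.float64(10.4), [241.25, 4.4])
 (0.35, np.float64(10.0), [241.28, 4.37])
 (0.4, np.float64(9.7), [241.3, 4.35])
```

The shading of the flat only hints at a lean of 0.15 to 0.25 left, so I'll aim for about 0.15. I'll turn the collar by pressing down on the raised left end of the plate.

Emit:
{"op": "apply_moves", "data": {
  "series": [
    [1, [-1, -12, -3], 0],
    [1, [-1, -25.7, -7], 0],
    [1, [-1, -25.7, -7], 0],
    [1, [-1, -25.7, -7], 0],
    [1, [-1, -25.7, -7], 0],
    [1, [-1, -25.7, -7], 0],
    [1, [-1, -25.7, -7], 0],
    [1, [3, -25.7, -7], 0],
    [1, [3.8, -25.7, -7], 0],
    [1, [3.8, -25.7, -7], 0]
  ]
}}

```text
t: 8.22
eef_pos: [508.1, 61.0, 369.9]
tcp_rot: [0.173, 1.57, -2.97]
ft_force: [-0.1, 0.4, 0.7]
opening: 0.003
```

Emit:
{"op": "apply_moves", "data": {
  "series": [
    [1, [0.5, 0, 0], 0],
    [1, [1, 0, 0], 0],
    [1, [1.5, 0, 0], 0],
    [1, [2, 0, 0], 0],
    [1, [2, 0, 0], 0]
  ]
}}

```text
t: 8.85
eef_pos: [508.4, 63.0, 351.5]
tcp_rot: [-2.811, 1.565, 0.33]
ft_force: [0.8, 10.1, 14.5]
opening: 0.005
```

Emit:
{"op": "apply_moves", "data": {
  "series": [
    [1, [0.4, 0, 0], 0],
    [1, [0.8, 0, 0], 0],
    [1, [1.2, 0, 0], 0],
    [1, [1.2, 0, 0], 0]
  ]
}}

```text
t: 9.35
eef_pos: [508.3, 61.9, 338.1]
tcp_rot: [2.997, 1.569, -0.144]
ft_force: [2.0, -1.0, 2.1]
opening: 0.003
```

```bash
python3 - <<'E'
from h import *
loc(None)
from cell import cams
import cv2
for n in ("scene","top"): cv2.imwrite(f"pics/{n}4.png",cams.read_camera(n)["image"][:,:,::-1])
a=cv2.imread("pics/scene4.png")[160:250,190:290];b=cv2.imread("pics/top4.png")[190:280,190:290]
cv2.imwrite("pics/s4.png",cv2.resize(np.hstack([a,b]),(800,360),interpolation=cv2.INTER_CUBIC))
E
```

```text
t 9.35 pos [508.3  61.9 338.1] ft [ 2.  -1.   2.1] open 0.003 j [-0.01  0.42  1.91 -0.    0.81  1.56]
[[ 0.002  0.    -1.   ]
 [-0.    -1.    -0.   ]
 [-1.     0.    -0.002]]
```

View pics/s4.png

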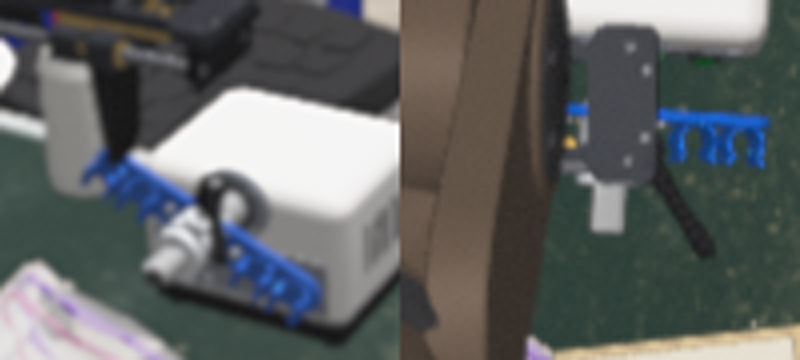

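Pressing works: the plate is turning, now about 0.4 rad. Continuing.

Emit:
{"op": "apply_moves", "data": {
  "series": [
    [1, [0.4, 0, 0], 0],
    [1, [0.8, 0, 0], 0],
    [1, [1.2, 0, 0], 0],
    [1, [1.6, 0, 0], 0],
    [1, [2.0, 0, 0], 0],
    [1, [2.4, 0, 0], 0],
    [1, [2.4, 0, 0], 0],
    [1, [0.8, 0, 0], 0],
    [1, [0.8, -2.2, 0], 0],
    [1, [2.2, -2.2, 0], 0],
    [1, [2.6, -2.2, 0], 0],
    [1, [3.0, -2.2, 0], 0],
    [1, [3.3, -2.2, 0], 0],
    [1, [3.3, -2.2, 0], 0]
  ]
}}

```text
t: 11.2
eef_pos: [508.0, 83.5, 304.5]
tcp_rot: [0.777, 1.57, -2.365]
ft_force: [0.7, 1.7, 0.6]
opening: 0.004
```

```bash
python3 - <<'E'
from h import *
loc(None)
from cell import cams
import cv2
for n in ("scene","top"): cv2.imwrite(f"pics/{n}5.png",cams.read_camera(n)["image"][:,:,::-1])
a=cv2.imread("pics/scene5.png")[170:250,200:280];b=cv2.imread("pics/top5.png")[190:270,210:290]
cv2.imwrite("pics/s5.png",cv2.resize(np.hstack([a,b]),(800,400),interpolation=cv2.INTER_CUBIC))
S=R.from_euler("z",-.017);O=np.array([517,3.5,104])
for th in (.1,0,-.1,-.15,-.2):
    H=S*R.from_euler("x",th); f=lambda v:(proj("scene",O+H.apply(v))[0].round(1).tolist())
    print(th,"pl top",f([-3,90,15]),"pr top",f([-3,-90,15]),"pr bot",f([-3,-90,-15]),"boss",f([-26,0,56]),"topcam pr",proj("top",O+H.apply([-3,-90,15]))[0].round(1),"boss",proj("top",O+H.apply([-26,0,56]))[0].round(1))
E
```

```text
t 11.2 pos [508.   83.5 304.5] ft [0.7 1.7 0.6] open 0.004 j [ 0.03  0.47  1.93 -0.    0.74  1.61]
[[-0. -0. -1.]
 [-0. -1.  0.]
 [-1.  0.  0.]]
0.1 pl top [213.3, 201.7] pr top [273.3, 222.4] pr bot [272.5, 232.0] boss [238.4, 202.5] topcam pr [285.7 218.8] boss [243.  227.8]
0 pl top [213.0, 204.4] pr top [272.8, 219.3] pr bot [273.1, 229.2] boss [236.5, 201.9] topcam pr [285.3 218.6] boss [240.2 227.7]
-0.1 pl top [212.9, 207.2] pr top [272.0, 216.1] pr bot [273.4, 226.3] boss [234.6, 201.6] topcam pr [284.5 218.4] boss [237.4 227.6]
-0.15 pl top [213.0, 208.7] pr top [271.5, 214.5] pr bot [273.4, 224.9] boss [233.7, 201.5] topcam pr [283.9 218.2] boss [236.  227.6]
-0.2 pl top [213.2, 210.1] pr top [270.9, 212.9] pr bot [273.3, 223.3] boss [232.8, 201.4] topcam pr [283.2 218.1] boss [234.6 227.6]
```

View pics/s5.png

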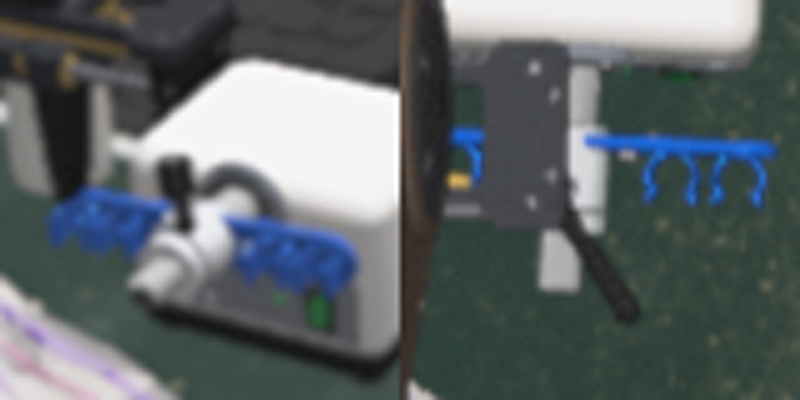

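Plate top runs from about (215,208) to (269,217) and the boss is at (235,201.6), so the lean is about 0.09 left. That matches the fingertip height. A bit more takes it to 0.15.

Emit:
{"op": "apply_moves", "data": {
  "series": [
    [1, [0.25, 0, 0], 0],
    [1, [0.5, 0, 0], 0],
    [1, [0.5, 0, 0], 0],
    [1, [0.5, 0, 0], 0],
    [1, [-5, 0, 0], 0],
    [1, [-11, 0, 0], 0],
    [1, [-11, 0, 6], 0],
    [1, [-11, 8, 12], 0],
    [1, [-11, 20, 12], 0],
    [1, [-11, 27, 12], 0],
    [1, [-11, 27, 12], 0],
    [1, [-11, 27, 12], 0],
    [1, [-11, 27, 12], 0],
    [1, [-11, 27, 12], 0]
  ]
}}

```text
t: 13.05
eef_pos: [387.8, -185.7, 414.6]
tcp_rot: [-0.575, 1.57, 2.567]
ft_force: [0.1, 0.1, 0.1]
opening: 0.003
```

```bash
python3 - <<'E'
from h import *
loc(None)
from cell import cams
import cv2
for n in ("scene","top"): cv2.imwrite(f"pics/{n}6.png",cams.read_camera(n)["image"][:,:,::-1])
a=cv2.imread("pics/scene6.png")[180:250,205:285];b=cv2.imread("pics/top6.png")[195:265,200:280]
cv2.imwrite("pics/s6.png",np.hstack([cv2.resize(i,None,fx=5,fy=5,interpolation=cv2.INTER_CUBIC) for i in(a,b)]))
E
```

```text
t 13.05 pos [ 387.8 -185.7  414.6] ft [0.1 0.1 0.1] open 0.003 j [-0.6   0.2   2.   -0.    0.95  0.97]
[[-0. -0. -1.]
 [ 0. -1.  0.]
 [-1. -0.  0.]]
```

View pics/s6.png

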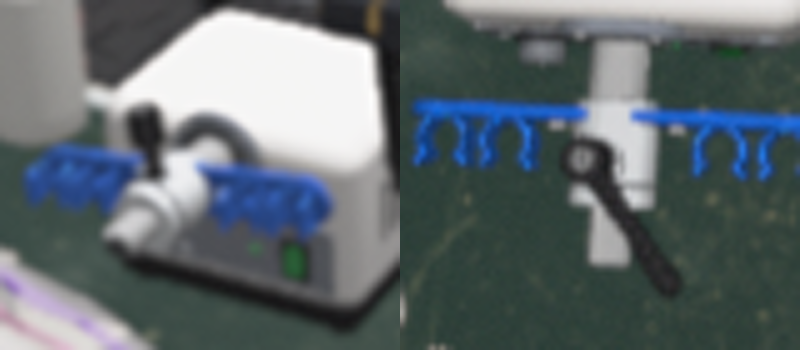

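Collar home and lean about 0.14 left: boss (236.4,227) top, (234.4,201.6) scene; plate ends (213,209.6) and (270,216). The lever tip is at (254.4,252.5) in the top view. Now to plan the lever sweep.

```bash
cat >> h.py <<'E'
A=np.array([491,10.])
def cen(a,gap=0,r=46,A=A):
    u=np.array([-np.cos(a),np.sin(a)]); n=np.array([np.sin(a),np.cos(a)]); return A+r*u-(14.5+gap)*n
E
python3 - <<'E'
from h import *
b=ray("top",(236.4,227),160); t=ray("top",(254.4,252),159); print(b,t,np.arctan2(t[1]-b[1],b[0]-t[0]),np.hypot(*(t-b)[:2]))
P=np.array([387.8,-185.7])
for a,g in ((-.61,15),(-.61,0)): print(a,g,cen(a,g),((P-cen(a,g))/10)[::-1].round(2),"turn",a-1.57)
loc(None)
E
```

```text
[492.3170437   11.49329148 160.        ] [443.47536176 -25.25468477 159.        ] -0.6450287349281757 61.12220262139104
-0.61 15 [470.19578125 -40.53151969] [-14.52  -8.24] turn -2.18
-0.61 0 [461.60276935 -28.23679942] [-15.75  -7.38] turn -2.18
t 13.15 pos [ 387.9 -185.2  414.7] ft [-0.6  0.7  0.5] open 0.004 j [-0.6   0.2   2.   -0.    0.95  0.97]
[[-0.     0.001 -1.   ]
 [ 0.    -1.    -0.001]
 [-1.    -0.     0.   ]]
```

Emit:
{"op": "apply_moves", "data": {
  "series": [
    [1, [0, -14.5, -8.2], -2.2],
    [1, [0, -14.5, -8.2], -2.2],
    [1, [0, -14.5, -8.2], -2.2],
    [1, [0, -14.5, -8.2], -2.2],
    [1, [0, -14.5, -8.2], -2.2],
    [1, [0, -14.5, -8.2], -2.2],
    [1, [0, -14.5, -8.2], -2.2],
    [1, [0, -14.5, -8.2], -2.2],
    [1, [0, -14.5, -8.2], -2.2],
    [1, [0, -14.5, -8.2], -2.2],
    [1, [0, -14.5, -8.2], -2.2],
    [1, [0, -14.5, -8.2], -2.2],
    [1, [0, -14.5, -8.2], -2.2],
    [1, [4, -14.5, -8.2], -2.2],
    [1, [8.8, -14.5, -8.2], -2.2],
    [1, [8.8, -14.5, -8.2], -2.2]
  ]
}}

```text
t: 15.15
eef_pos: [469.6, -40.7, 324.9]
tcp_rot: [-2.414, 1.565, 2.926]
ft_force: [-1.4, 0.6, -0.5]
opening: 0.008
```

```bash
cat >> h.py <<'E'
def plan(az,a0):
    "rows for lever angles az; a0 = present yaw angle (tool y = -u... )"
    from cell import monitor
    s=monitor.state(); M=R.from_euler("xyz",s["tcp_rot"]).as_matrix()
    for a in az:
        d=np.r_[cen(a),s["eef_pos"][2]]-s["eef_pos"]; print(round(a,2),(M.T@d/10).round(2).tolist(),round(a-a0,2))
E
python3 -c "
from h import *
loc(None); plan(np.arange(-.65,.71,.1),-.63)"
```

```text
t 15.15 pos [469.6 -40.7 324.9] ft [-1.4  0.6 -0.5] open 0.008 j [-0.23  0.39  2.01 -0.    0.74 -0.85]
[[-0.005  0.81   0.587]
 [ 0.001  0.587 -0.81 ]
 [-1.    -0.004 -0.004]]
-0.65 [0.0, 0.14, -1.29] -0.02
-0.55 [0.01, 0.01, -1.75] 0.08
-0.45 [0.01, -0.08, -2.23] 0.18
-0.35 [0.01, -0.11, -2.71] 0.28
-0.25 [0.01, -0.1, -3.19] 0.38
-0.15 [0.02, -0.04, -3.67] 0.48
-0.05 [0.02, 0.06, -4.14] 0.58
0.05 [0.02, 0.21, -4.6] 0.68
0.15 [0.02, 0.41, -5.04] 0.78
0.25 [0.02, 0.65, -5.45] 0.88
0.35 [0.02, 0.93, -5.85] 0.98
0.45 [0.02, 1.25, -6.21] 1.08
0.55 [0.02, 1.6, -6.54] 1.18
0.65 [0.02, 1.99, -6.83] 1.28
```

Emit:
{"op": "apply_moves", "data": {
  "series": [
    [1, [0, 0.14, -0.7], 0],
    [1, [0, 0.14, -1.29], 0],
    [1, [0, 0, -1.75], 0.08],
    [1, [0, -0.08, -2.23], 0.18],
    [1, [0, -0.11, -2.71], 0.28],
    [1, [0, -0.1, -3.19], 0.38],
    [1, [0, -0.04, -3.67], 0.48],
    [1, [0, 0.06, -4.14], 0.58],
    [1, [0, 0.21, -4.6], 0.68],
    [1, [0, 0.41, -5.04], 0.78],
    [1, [0, 0.65, -5.45], 0.88],
    [1, [0, 0.93, -5.85], 0.98],
    [1, [0, 0.93, -5.85], 0.98]
  ]
}}

```text
t: 16.77
eef_pos: [442.7, 11.9, 327.5]
tcp_rot: [1.363, 1.57, -0.557]
ft_force: [-2.9, -2.7, -1.7]
opening: 0.006
```

```bash
python3 - <<'E'
from h import *
loc(None); plan(np.arange(.35,1.3,.05),.35)
from cell import cams
import cv2
for n in ("scene","top"): cv2.imwrite(f"pics/{n}7.png",cams.read_camera(n)["image"][:,:,::-1])
a=cv2.imread("pics/scene7.png")[160:250,190:290];b=cv2.imread("pics/top7.png")[190:280,190:290]
cv2.imwrite("pics/s7.png",np.hstack([cv2.resize(i,None,fx=4,fy=4,interpolation=cv2.INTER_CUBIC) for i in(a,b)]))
E
```

```text
t 16.775 pos [442.7  11.9 327.5] ft [-2.9 -2.7 -1.7] open 0.006 j [-0.12  0.35  2.08 -0.    0.71  0.23]
[[ 0.001  0.939 -0.343]
 [-0.    -0.343 -0.939]
 [-1.     0.001  0.   ]]
0.35 [-0.0, 0.01, -0.03] 0.0
0.4 [-0.0, -0.06, -0.26] 0.05
0.45 [-0.0, -0.12, -0.5] 0.1
0.5 [-0.0, -0.16, -0.73] 0.15
0.55 [-0.0, -0.19, -0.97] 0.2
0.6 [-0.0, -0.21, -1.21] 0.25
0.65 [-0.0, -0.22, -1.45] 0.3
0.7 [-0.0, -0.21, -1.69] 0.35
0.75 [-0.0, -0.2, -1.94] 0.4
0.8 [-0.0, -0.17, -2.17] 0.45
0.85 [-0.0, -0.13, -2.41] 0.5
0.9 [-0.0, -0.07, -2.65] 0.55
0.95 [-0.0, -0.01, -2.88] 0.6
1.0 [-0.0, 0.07, -3.11] 0.65
1.05 [-0.0, 0.15, -3.33] 0.7
1.1 [-0.0, 0.25, -3.55] 0.75
1.15 [-0.0, 0.36, -3.77] 0.8
1.2 [-0.0, 0.48, -3.98] 0.85
1.25 [-0.0, 0.61, -4.18] 0.9
```

View pics/s7.png

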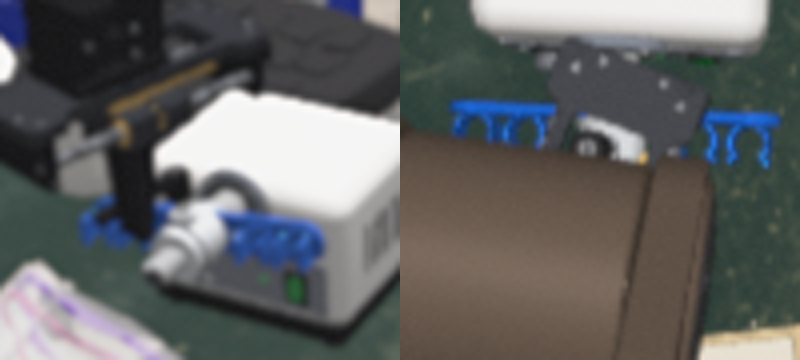

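Boss still at (237,227), so the collar didn't turn, and the finger is behind the lever with a drag reading of about 3.5 N. Going on in smaller steps.

Emit:
{"op": "apply_moves", "data": {
  "series": [
    [1, [0, -0.06, -0.26], 0.05],
    [1, [0, -0.12, -0.5], 0.1],
    [1, [0, -0.16, -0.73], 0.15],
    [1, [0, -0.19, -0.97], 0.2],
    [1, [0, -0.21, -1.21], 0.25],
    [1, [0, -0.22, -1.45], 0.3],
    [1, [0, -0.22, -1.45], 0.3]
  ]
}}

```text
t: 17.75
eef_pos: [445.7, 25.9, 326.8]
tcp_rot: [-0.586, 1.57, -2.806]
ft_force: [-2.1, -3.0, -2.9]
opening: 0.006
```

```bash
cat >> h.py <<'E'
def F(a):
    from cell import monitor
    s=monitor.state(); f=s["ft_force"]; print("push",round(-f[:2]@[np.sin(a),np.cos(a)],2),"err mm",(s["eef_pos"][:2]-cen(a)).round(1))
E
python3 -c "
from h import *
loc(None); F(.65); plan(np.arange(.65,1.1,.05),.65)"
```

```text
t 17.75 pos [445.7  25.9 326.8] ft [-2.1 -3.  -2.9] open 0.006 j [-0.09  0.36  2.07 -0.    0.72  0.56]
[[-0.     0.797 -0.605]
 [-0.    -0.605 -0.797]
 [-1.    -0.     0.   ]]
push 3.68 err mm [ 0.1 -0.4]
0.65 [0.0, -0.03, -0.02] 0.0
0.7 [-0.0, -0.1, -0.25] 0.05
0.75 [-0.0, -0.15, -0.49] 0.1
0.8 [-0.0, -0.2, -0.73] 0.15
0.85 [-0.0, -0.23, -0.96] 0.2
0.9 [-0.0, -0.25, -1.2] 0.25
0.95 [-0.0, -0.26, -1.45] 0.3
1.0 [-0.0, -0.25, -1.69] 0.35
1.05 [-0.0, -0.23, -1.93] 0.4
```

Emit:
{"op": "apply_moves", "data": {
  "series": [
    [1, [0, -0.07, -0.24], 0.05],
    [1, [0, -0.12, -0.48], 0.1],
    [1, [0, -0.17, -0.71], 0.15],
    [1, [0, -0.17, -0.71], 0.15]
  ]
}}

```text
t: 18.25
eef_pos: [448.7, 32.6, 326.7]
tcp_rot: [-0.613, 1.57, -2.983]
ft_force: [-3.6, -2.5, -2.4]
opening: 0.004
```

Emit:
{"op": "apply_moves", "data": {
  "series": [
    [1, [0, -0.04, -0.12], 0.025],
    [1, [0, -0.07, -0.24], 0.05],
    [1, [0, -0.07, -0.24], 0.05],
    [1, [0, -0.07, -0.24], 0.05]
  ]
}}

```text
t: 18.75
eef_pos: [450.0, 34.8, 326.6]
tcp_rot: [-0.669, 1.57, -3.09]
ft_force: [-3.6, -2.5, -4.1]
opening: 0.002
```

Emit:
{"op": "apply_moves", "data": {
  "series": [
    [1, [0, -0.04, -0.12], 0.025],
    [1, [0, -0.07, -0.24], 0.05],
    [1, [0, -0.07, -0.24], 0.05],
    [1, [0, -0.07, -0.24], 0.05]
  ]
}}

```text
t: 19.25
eef_pos: [451.3, 36.9, 326.6]
tcp_rot: [-0.613, 1.57, -3.084]
ft_force: [-3.7, -2.5, -3.5]
opening: 0.007
```

```bash
python3 -c "
from h import *
loc(None); F(.90)"
```

```text
t 19.25 pos [451.3  36.9 326.6] ft [-3.7 -2.5 -3.5] open 0.007 j [-0.06  0.36  2.06 -0.    0.72  0.84]
[[-0.001  0.621 -0.784]
 [-0.    -0.784 -0.621]
 [-1.    -0.     0.001]]
push 4.48 err mm [ 0.3 -0.1]
```

Emit:
{"op": "apply_moves", "data": {
  "series": [
    [1, [0, -0.04, -0.12], 0.025],
    [1, [0, -0.07, -0.24], 0.05],
    [1, [0, -0.07, -0.24], 0.05],
    [1, [0, -0.07, -0.24], 0.05]
  ]
}}

```text
t: 19.75
eef_pos: [452.7, 38.9, 326.6]
tcp_rot: [-0.516, 1.57, -3.037]
ft_force: [-3.6, -4.0, -4.4]
opening: 0.003
```

Emit:
{"op": "apply_moves", "data": {
  "series": [
    [1, [0, -0.04, -0.12], 0.025],
    [1, [0, -0.07, -0.24], 0.05],
    [1, [0, -0.07, -0.24], 0.05],
    [1, [0, -0.07, -0.24], 0.05]
  ]
}}

```text
t: 20.25
eef_pos: [454.2, 40.9, 326.5]
tcp_rot: [-0.473, 1.57, -3.045]
ft_force: [-4.4, -3.5, -4.0]
opening: 0.002
```

```bash
python3 -c "
from h import *
loc(None); F(1.0)"
```

```text
t 20.25 pos [454.2  40.9 326.5] ft [-4.4 -3.5 -4. ] open 0.002 j [-0.06  0.37  2.05 -0.    0.73  0.95]
[[-0.001  0.54  -0.842]
 [-0.    -0.842 -0.54 ]
 [-1.    -0.001  0.001]]
push 5.59 err mm [0.3 0. ]
```

Emit:
{"op": "apply_moves", "data": {
  "series": [
    [1, [0, -0.04, -0.12], 0.025],
    [1, [0, -0.07, -0.24], 0.05],
    [1, [0, -0.07, -0.24], 0.05],
    [1, [0, -0.07, -0.24], 0.05]
  ]
}}

```text
t: 20.75
eef_pos: [455.8, 42.7, 326.5]
tcp_rot: [-0.445, 1.569, -3.066]
ft_force: [-4.8, -2.7, -5.1]
opening: 0.005
```

Emit:
{"op": "apply_moves", "data": {
  "series": [
    [1, [0, -0.04, -0.12], 0.025],
    [1, [0, -0.07, -0.24], 0.05],
    [1, [0, -0.07, -0.24], 0.05],
    [1, [0, -0.07, -0.24], 0.05]
  ]
}}

```text
t: 21.25
eef_pos: [457.4, 44.5, 326.4]
tcp_rot: [-0.389, 1.569, -3.06]
ft_force: [-4.8, -4.1, -4.7]
opening: 0.007
```

```bash
python3 -c "
from h import *
loc(None); F(1.1)"
```

```text
t 21.25 pos [457.4  44.5 326.4] ft [-4.8 -4.1 -4.7] open 0.007 j [-0.05  0.37  2.04 -0.    0.73  1.05]
[[-0.002  0.453 -0.891]
 [-0.    -0.891 -0.453]
 [-1.    -0.001  0.002]]
push 6.12 err mm [0.2 0.1]
```

Emit:
{"op": "apply_moves", "data": {
  "series": [
    [1, [0, -0.04, -0.12], 0.025],
    [1, [0, -0.07, -0.24], 0.05],
    [1, [0, -0.07, -0.24], 0.05],
    [1, [0, -0.07, -0.24], 0.05]
  ]
}}

```text
t: 21.75
eef_pos: [459.2, 46.3, 326.3]
tcp_rot: [-0.335, 1.569, -3.056]
ft_force: [-6.5, -3.9, -5.7]
opening: 0.003
```

Emit:
{"op": "apply_moves", "data": {
  "series": [
    [1, [0, -0.04, -0.12], 0.025],
    [1, [0, -0.07, -0.24], 0.05],
    [1, [0, -0.07, -0.24], 0.05],
    [1, [0, -0.07, -0.24], 0.05]
  ]
}}

```text
t: 22.25
eef_pos: [461.0, 47.9, 326.3]
tcp_rot: [-0.312, 1.568, -3.083]
ft_force: [-5.8, -4.1, -6.0]
opening: 0.004
```

```bash
python3 - <<'E'
from h import *
loc(None); F(1.2)
from cell import cams
import cv2
I=cams.read_camera("top")["image"][:,:,::-1];J=cams.read_camera("scene")["image"][:,:,::-1]
F(1.2)
cv2.imwrite("pics/s8.png",np.hstack([cv2.resize(i,None,fx=5,fy=5,interpolation=cv2.INTER_CUBIC) for i in(J[180:250,205:285],I[195:265,200:280])]))
E
```

```text
t 22.25 pos [461.   47.9 326.3] ft [-5.8 -4.1 -6. ] open 0.004 j [-0.04  0.38  2.03 -0.    0.74  1.16]
[[-0.003  0.362 -0.932]
 [-0.    -0.932 -0.362]
 [-1.    -0.001  0.003]]
push 6.91 err mm [0.2 0.3]
push 7.22 err mm [0.2 0.2]
```

View pics/s8.png

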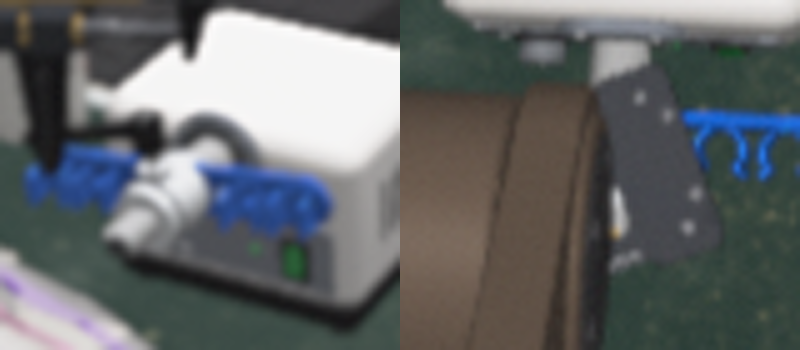

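The plate hasn't moved and the lever points left with the finger behind it. The held push is about 7 N, against about 3.6 N of drag before contact. One more small step, then I back off.

Emit:
{"op": "apply_moves", "data": {
  "series": [
    [1, [0, -0.03, -0.12], 0.025],
    [1, [0, -0.07, -0.24], 0.05],
    [1, [0, -0.07, -0.24], 0.05],
    [1, [0, -0.07, -0.24], 0.05],
    [1, [0, -0.07, -0.24], 0.05]
  ]
}}

```text
t: 22.98
eef_pos: [462.9, 49.4, 326.2]
tcp_rot: [-0.263, 1.568, -3.084]
ft_force: [-7.2, -4.6, -6.2]
opening: 0.006
```

```bash
python3 -c "
from h import *
loc(None); F(1.25)"
```

```text
t 22.975 pos [462.9  49.4 326.2] ft [-7.2 -4.6 -6.2] open 0.006 j [-0.04  0.38  2.03 -0.    0.74  1.22]
[[-0.003  0.315 -0.949]
 [-0.    -0.949 -0.315]
 [-1.    -0.001  0.003]]
push 8.28 err mm [0.2 0.3]
```

About 8.3 N held, drag included, is the hand-tight value. Backing off, rising and looking.

Emit:
{"op": "apply_moves", "data": {
  "series": [
    [1, [0, 0, 0.3], 0],
    [1, [0, 0, 0.8], 0],
    [1, [0, 0, 2], 0],
    [1, [0, 0, 2.5], 0],
    [1, [-6, 0, 2.5], 0],
    [1, [-11, 0, 2.5], 0],
    [1, [-11, 6, 2.5], 0],
    [1, [-11, 12, 2.5], 0],
    [1, [-11, 18, 2.5], 0],
    [1, [-11, 24, 0], 0],
    [1, [-11, 24, 0], 0],
    [1, [-11, 24, 0], 0]
  ]
}}

```text
t: 24.48
eef_pos: [538.6, -178.2, 436.4]
tcp_rot: [-0.843, 1.57, 2.617]
ft_force: [-0.4, -0.2, 0.1]
opening: 0.006
```

```bash
python3 - <<'E'
from h import *
loc(None)
from cell import cams
import cv2
I=cams.read_camera("top")["image"][:,:,::-1];J=cams.read_camera("scene")["image"][:,:,::-1]
cv2.imwrite("pics/s9.png",np.hstack([cv2.resize(i,None,fx=5,fy=5,interpolation=cv2.INTER_CUBIC) for i in(J[180:250,205:285],I[195:265,200:280])]))
E
```

```text
t 24.475 pos [ 538.6 -178.2  436.4] ft [-0.4 -0.2  0.1] open 0.006 j [-0.44  0.38  1.66  0.    1.1   0.82]
[[-0.001  0.314 -0.949]
 [ 0.    -0.949 -0.314]
 [-1.    -0.001  0.001]]
```

View pics/s9.png

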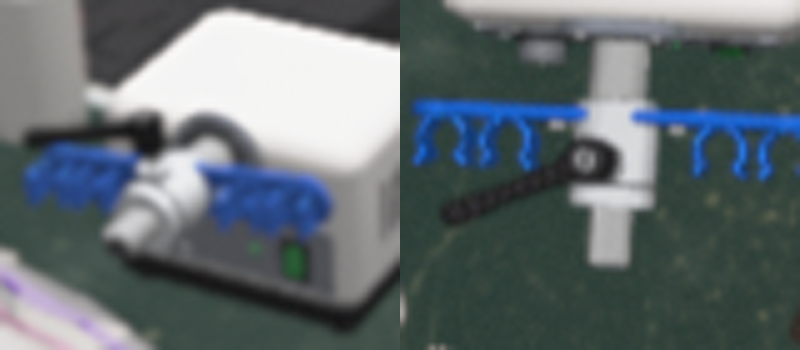

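The collar is still home. The boss is at (237,227), a lean of about 0.13 left. The lever sits at about 1.20 rad, sprung back about 0.05. Robot clear, so I'm handing in.

```bash
python3 -c "
from cell import job
print(job.job_done())"
```

```text
the job is handed in; nothing more can be done
None
```

I pushed the collar home, turned it to face the flat and tightened the lever, then handed the job in at about 24.5 s. No verdict was reported. How square the screw sits on the flat is the one thing I couldn't confirm.

- **Collar position:** I pushed it with the fingers either side of the shaft. In the last top view its rear face is level with the shoulder, and about 24 mm of shaft shows in front, as it should.
- **Screw facing the flat:** I pressed the raised end of the plate down until the screw leaned about 0.13 rad to the left. I couldn't read the flat's own angle clearly; the shading only hinted at 0.15–0.25 rad. I aimed near the middle of its stated 0–0.25 rad range, so any error should be at most about 0.13 rad, just inside the 0.15 limit.
- **Lever tightness:** I swung it clockwise about 1.9 rad. The held push rose from about 3.6 N of plain drag to about 8.3 N including that drag, which I took as hand-tight. The split between drag and clamping force is inferred, as I couldn't measure the shoe force directly. On release the lever sprang back about 0.05 rad and stayed.
- **Force while pushing home:** the first push went on to about 57 N in total at the shoulder, more than needed. It pressed through the fingers and stayed under the 120 N wrist limit.
- **Bystanders:** every move stayed clear of them by plan, but I took no final picture to confirm they hadn't moved. The robot ended clear of everything.

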